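# Slide the oil bottle back into the rack

### The job

The tall oil bottle has been left out on the counter: push it across the stone into the empty bay of the steel bottle rack, right to the back, and leave it standing there. It is tall and topples easily, so push gently and low on the glass, below its label, keeping it upright; do not lift it off the counter. Leave the vinegar bottle, the pickle jar, the mug and the matchbox where they stand.

Things in the scene. Friction and masses are not known exactly. Their poses are not given: they have to be found in the camera images.
- oil: the tall oil bottle: amber glass, red cap, 530 to 910 g, loose on the counter to the right of the rack. Round, 74 mm across from the foot up to 175 mm, then a shoulder and a 29 mm neck, 298 mm high. A yellow and green label band goes round it 90 to 165 mm above the foot; the bare glass below (0 to 90 mm) is where to push. Friction on the stone 0.5 to 0.7. Origin: centre of its underside
- oil_low (a point): point on the bottle's axis 25 mm above its foot, a good height to push at: pushed above about 50 mm it may tip. A gripper pointing straight down meets the upper bottle with its body first; lean it up to 45 degrees so that the fingertips lead. Two fingertips about 36 mm apart cradle the glass and keep it from rolling off sideways
- rack: the bottle rack, fixed: 6 mm steel rods, three open-fronted bays side by side, no floor. Origin: on the counter under the back rods, midway; x points into the bays (roughly world +y), y along the rack towards the robot. Arms at y = -159, -53, 53, 159 mm reach forward to x = -81 mm; each bay is 100 mm wide inside. Arms and back are pairs of rods at 28 and 72 mm height; top at 75 mm
- place: the empty bay: a faint flat oil ring on the counter, 70 mm across. Origin: its centre, 43 mm in front of the back rods' axis, midway between the bay's arms, 38 mm behind the arms' front ends; x axis straight into the bay like the rack's. The oil bottle centred there is 3 mm from touching the back rods
- vinegar: a green vinegar bottle in one of the bays, white cap, 64 mm across, 235 mm high, loose. Origin: centre of its underside
- jar: a glass pickle jar with a red lid in another bay, 72 mm across, 128 mm high, loose. Origin: centre of its underside
- mug: a white mug to the right of the oil bottle, 80 mm across, 92 mm high, its handle to its own +y reaching 77 mm from the centre, loose. Origin: centre of its underside
- matchbox: a yellow and red matchbox lying flat at the far side, 36 x 54 x 16 mm, loose. Origin: centre of its underside. Behind the rack, fixed, stands a steel gas stove with a griddle, 130 mm high, at y > 0.33 m

How it is judged:
At the end, for the whole second after the job is handed in: The oil bottle stands upright (within 3 degrees) and still on the counter in the empty bay, its centre at most 15 mm short of the oil ring's centre and within 20 mm of it sideways; vinegar bottle, jar, mug and matchbox are within 15 mm of where they started (x of oil in the frame of place between -0.015 and 0.01 m and y of oil in the frame of place between -0.02 and 0.02 m and angle between oil's own z axis and vertical below 0.05 rad and height (world z) of oil below 0.004 m and linear speed of oil below 0.01 m/s and distance of each of vinegar, jar, mug, matchbox from where it was at the start of the episode below 0.015 m); the robot touches nothing.
It fails at once if the oil bottle is tipped more than 12 degrees (angle between oil's own z axis and vertical above 0.21 rad).
It fails at once if the oil bottle is lifted off the counter (15 mm) (height (world z) of oil above 0.015 m).
It fails at once if the robot touches the oil bottle at its label or higher, 90 mm and up, instead of low on the glass (over 1 N) (contact force between any of the arm, the fingers and oil_c1 above 1 N or contact force between any of the arm, the fingers and oil_c2 above 1 N or contact force between any of the arm, the fingers and oil_c3 above 1 N or contact force between any of the arm, the fingers and oil_c4 above 1 N).
It fails at once if the oil bottle is squeezed or shoved roughly (over 25 N from the robot) (contact force between any of the arm, the fingers and oil above 25 N).
It fails at once if the vinegar bottle, jar, mug or matchbox is moved (15 mm) or tipped (distance of any of vinegar, jar, mug, matchbox from where it was at the start of the episode above 0.015 m or angle between any of vinegar, jar, mug, matchbox's own z axis and vertical above 0.15 rad).
It also fails if it takes over 50 s, if anything falls off the work surface, if the arm or the gripper's body presses on something with over 40 N, if the wrist force passes 120 N, or if a joint passes its speed limit or range.

### The arm

A 7-joint arm with a two-finger parallel gripper is mounted at the origin on the work surface. World frame = base frame: x ahead of the robot, y to its left, z up, the work surface at z = 0. Lengths are in m, angles in rad, forces in N, time in s.
With the tool pointing down it reaches from about 0.4 to 0.85 m from the base axis. Payload 4.5 kg.
Tool frame: the origin (TCP) lies midway between the tips of the shut fingers; the grasp point (between the pads) lies 19 mm behind it; z points along the fingers, y is the line along which they close (so a half turn about z gives the same grasp; the last joint's range is limited). The gripper opens to 85 mm and grips with 20 to 120 N. Pads are 22 mm wide; open, the fingers measure 114 mm over their backs; the gripper's body (76 mm by 85 mm) begins 54 mm behind the grasp point. The pads swing forward as they close: fully open they stand 13 mm farther back than shut.
Start: joints at [1.366, 0.689, -0.195, 1.565, 0.157, 0.902, -0.215], TCP at [0.148, -0.607, 0.231] pointing down, gripper open.
Joint ranges: [-3.01, 3.01], [-0.46, 2.08], [-1.47, 1.51], [0.13, 2.56], [-1, 4.14], [0.04, 2.09], [-2.66, 2.66]. Speed limits (rad/s): [2.57, 2.57, 3.14, 3.14, 3.14, 3.14, 3.14].

### API

Orientations are given as a unit quaternion [x, y, z, w].
In Python, from station import bot, cams gives the robot as it stands.
- The arm moves only by the shell command python3 -m creep 'ROWS'. ROWS is JSON, a list of rows, each a list of 7 numbers: the turn, a rotation vector about the tool's x, y, z in rad, then the shift along the tool's x, y, z in mm, then the closure, from -1 (fully open) to 1 (shut), so that 0 is half open. A call has exactly 8 rows; each row shifts and turns the commanded pose from where the row before left it, along the tool's axes as they then stand; what a row does not reach is not made up. A row lasts 1/12 s, in which the tool goes at most 41.7 mm and 7.16 degrees, less where a joint would pass 70% of its speed; a pose out of reach is approached as far as the arm can. A call is refused whole if a number of a shift passes 41.7 or a number of a turn 0.125, either way. A call with a gripper value outside its range is refused whole. The fingers move at their own pace and stop on an object; the grip force is fixed at half the most. Time passes only in rows, so rows that do not move let the fingers close, or fill a call up. It gives the time, the measured TCP pose, the force, the opening and the grip force at its end, in the units of the state.
- bot.get_obs(): the state, without advancing time (a new reading comes with each control period).
- cams.get_image(name): name is "scene" or "top"; returns a dict with "img" (480x640x3 uint8, red, green, blue), "mtx" (3x3 intrinsics, pixels), "camera_from_world" (4x4, takes a point from world to camera coordinates). Camera axes: x right, y up, looking along -z (the intrinsics and any distortion apply to the point x, -y, -z); pixel columns grow to the right and rows downward; lengths in m; the calibration is good to about 2 mm. A picture is of the moment at which its call begins. There is no depth.
- bot.job_done(): hands the job in; it is judged then, once.
The state is a dict: "time": time; "joint_positions": joint angles; "joint_velocities": joint speeds; "effort": joint torques, N m; "tool_pos": TCP position; "eef_rot": TCP orientation; "ft_force": force on the tool from outside, world axes, zero at the start; "moment": the same for the moment, N m; "width": finger opening in m; "grip_force": force on a finger pad.
Only numpy, scipy, OpenCV 4.12 (cv2) and the standard library are available. Lean on these libraries where they do the work, as an engineer would, in place of code of your own. Each camera call takes 0.05 s, during which the arm holds its last target. There are 200 camera calls.

## Working session

There is one attempt and no reset: what is moved stays moved. The work goes in short steps, Python scripts to look and compute and a shell command to move; the robot and the scene stay as the last step left them, time stands still between calls to the robot, and variables do not carry over. Pictures are saved under pics/ and viewed, at most 10 in all, crops included, and the job is handed in when it is done.

```bash
ls; mkdir -p pics; python3 - <<'E'
from station import bot,cams
import cv2,numpy as np
for n in("scene","top"):
    d=cams.get_image(n);cv2.imwrite(f"pics/{n}0.png",d["img"][:,:,::-1]);np.savez(f"{n}0.npz",**d)
    print(n,np.round(d["mtx"],1).tolist(),np.round(d["camera_from_world"],3).tolist(),d.keys())
o=bot.get_obs();print(o)
E
```

```text
pics
scene [[612.9, 0.0, 322.1], [0.0, 612.9, 237.4], [0.0, 0.0, 1.0]] [[-0.006, 1.0, 0.016, 0.107], [-0.661, -0.016, 0.75, 0.371], [0.75, -0.006, 0.661, -1.687], [0.0, 0.0, 0.0, 1.0]] dict_keys(['img', 'mtx', 'camera_from_world'])
top [[439.3, 0.0, 318.9], [0.0, 439.3, 237.5], [0.0, 0.0, 1.0]] [[-0.007, -1.0, 0.001, -0.115], [0.992, -0.006, 0.123, -0.605], [-0.123, 0.002, 0.992, -0.766], [0.0, 0.0, 0.0, 1.0]] dict_keys(['img', 'mtx', 'camera_from_world'])
{'time': 0.1, 'joint_positions': array([ 1.36582155,  0.6898996 , -0.19453422,  1.56625576,  0.15730719,
        0.90252632, -0.21508438]), 'joint_velocities': array([ 0.00079587, -0.00344127, -0.00022994, -0.00357783,  0.00035593,
        0.00210027,  0.00151993]), 'effort': array([-3.56606564e-03, -5.40602231e+01, -1.27119608e+00, -1.58985186e+01,
        9.47373250e-03,  4.45312748e-03,  1.40356650e-05]), 'tool_pos': array([ 0.14763854, -0.60669547,  0.23056075]), 'eef_rot': array([ 9.92874923e-01,  1.19158167e-01, -1.62834171e-04, -8.32249293e-04]), 'ft_force': array([-0.58400172, -0.48596203,  0.19273473]), 'moment': array([-0.05022795, -0.00504828,  0.02581619]), 'grip_force': 0.0, 'width': 0.085447067166573}
```

View pics/scene0.png

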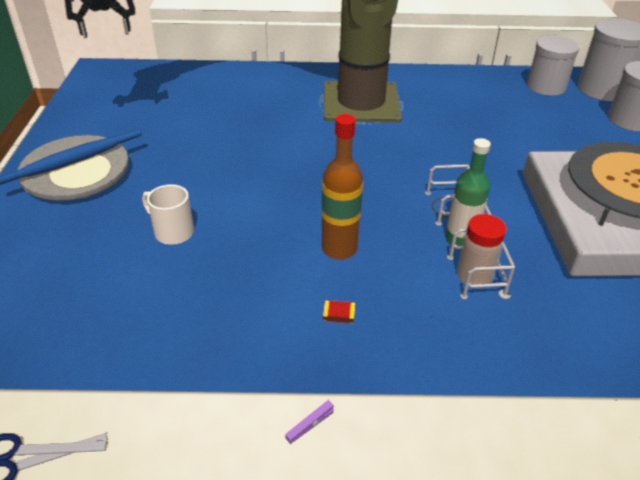

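View pics/top0.png

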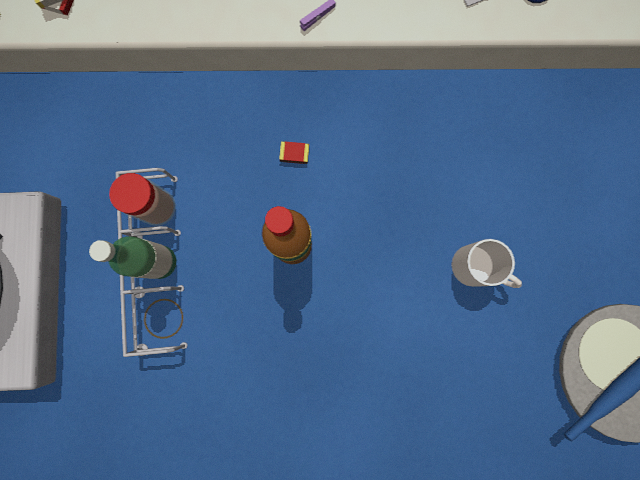

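The empty bay is the one nearest the robot: in the top view its ring is at about (164,318). The oil cap is at (279,219), the mug at (484,264), the matchbox at (294,152), and the rack's back corners at about (118,175) and (125,354).

```bash
cat > h.py <<'E'
import numpy as np,cv2
def ray(d,p):
    M=d["camera_from_world"];R=M[:3,:3];t=M[:3,3];K=d["mtx"]
    v=np.linalg.inv(K)@[p[0],p[1],1];v=np.array([v[0],-v[1],-v[2]])
    return -R.T@t,R.T@v
def onz(d,p,z):
    c,v=ray(d,p);return (c+v*(z-c[2])/v[2])[:2]
def two(d1,p1,d2,p2):
    a,u=ray(d1,p1);b,w=ray(d2,p2)
    s=np.linalg.lstsq(np.c_[u,-w],b-a,rcond=None)[0];return (a+u*s[0]+b+w*s[1])/2
def blob(d,lo,hi,box):
    x0,y0,x1,y1=box;h=cv2.cvtColor(np.ascontiguousarray(d["img"][y0:y1,x0:x1]),cv2.COLOR_RGB2HSV)
    m=cv2.inRange(h,lo,hi);n,l,st,c=cv2.connectedComponentsWithStats(m);i=1+np.argmax(st[1:,4])
    return st[i][:4]+[x0,y0,0,0],c[i]+[x0,y0],st[i][4]
RED=((0,150,80),(6,255,255));AMB=((5,120,40),(20,255,255))
E
python3 - <<'E'
from h import *
T=np.load("top0.npz");S=np.load("scene0.npz")
ct=blob(T,*RED,(255,195,310,240));cs=blob(S,*RED,(330,110,360,140))
print(ct,cs)
print("cap top z.298",onz(T,ct[1],.296),"two",two(T,ct[1],S,cs[1]))
print("ring c",onz(T,(164,318),0))
a,b=onz(T,(118,175),.072),onz(T,(125,354),.072);print("back",a,b,np.linalg.norm(a-b),"ang of x-into",np.arctan2(*(a-b)[::-1]))
for p in[(175,178),(179,232),(182,288),(185,346)]:print("arm front",onz(T,p,.072))
print("mug",onz(T,(491,256),.092),onz(T,(484,250),.092),"match",onz(T,(294,152),.016))
# foot in scene: amber lower body contour
sb=blob(S,*AMB,(310,210,370,265));print(sb, onz(S,(sb[1][0],sb[0][1]+sb[0][3]),0))
I=cv2.resize(T["img"][260:380,90:250],None,fx=5,fy=5,interpolation=cv2.INTER_CUBIC);cv2.imwrite("pics/c1.png",I[:,:,::-1])
E
```

```text
(array([265, 207,  29,  29]), array([278.68739496, 220.08571429]), np.int32(595)) (array([335, 114,  21,  26]), array([344.79661017, 125.75786925]), np.int32(413))
cap top z.298 [ 0.59390705 -0.06864382] two [ 0.59582649 -0.06818185  0.28431687]
ring c [0.45845604 0.17185528]
back [0.7138647  0.23796801] [0.402853   0.21070171] 0.31220462763599066 ang of x-into 0.08744611029884065
arm front [0.70776119 0.13637224]
arm front [0.61076731 0.12610305]
arm front [0.51326368 0.11775756]
arm front [0.415423   0.10956488]
mug [ 0.56355935 -0.41042065] [ 0.57384694 -0.3990852 ] match [ 0.77249058 -0.07214969]
(array([323, 214,  37,  45]), array([339.53892734, 238.64878893]), np.int32(1156)) [ 0.62797691 -0.06837981]
```

View pics/c1.png

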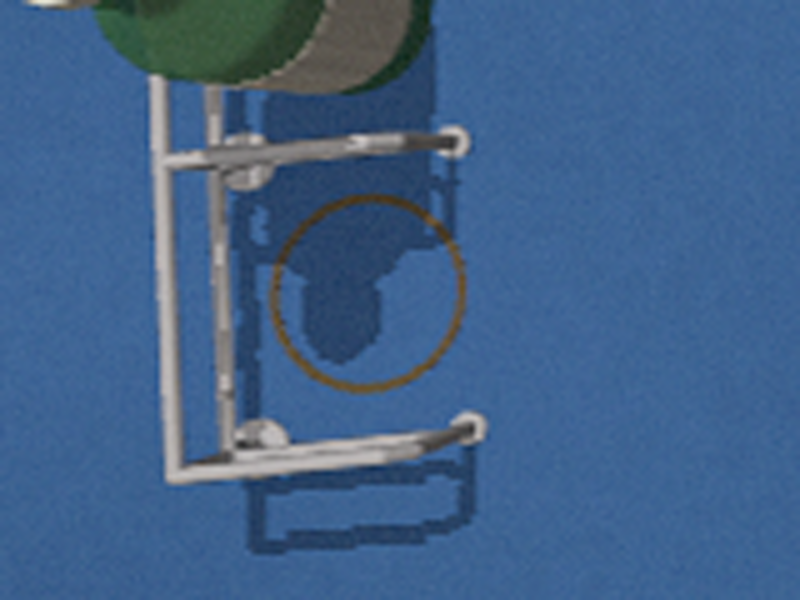

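The crop puts the ring's centre at pixel (163.8,318.8), so place is about (0.457,0.172), with the direction into the bay at 95°. The bottle is at about (0.594,-0.068). I'll cradle it at a heading of about 113°, push diagonally to a point in front of the bay, then push straight in.

```bash
cat >> h.py <<'E'
from scipy.spatial.transform import Rotation as Ro
B=np.array([.594,-.068]);P=np.array([.457,.172])
def tgt(h,lean):
    h=np.deg2rad(h);l=np.deg2rad(lean);d=np.array([np.cos(h),np.sin(h),0])
    z=np.sin(l)*d-np.cos(l)*np.array([0,0,1]);y=np.array([d[1],-d[0],0]);return Ro.from_matrix(np.c_[np.cross(y,z),y,z])
def plan(pos,h,lean,o=None):
    from station import bot
    o=o or bot.get_obs();R=Ro.from_quat(o["eef_rot"]);d=np.array(pos)-o["tool_pos"];R1=tgt(h,lean)
    print("t",round(o["time"],2),"tcp",o["tool_pos"].round(4),"F",o["ft_force"].round(1),"w",round(o["width"],4),"q",o["joint_positions"].round(2))
    print("shift now-axes mm",(R.inv().apply(d)*1e3).round(1),"turn",(R.inv()*R1).as_rotvec().round(3),"shift after turn",(R1.inv().apply(d)*1e3).round(1))
E
python3 -c "
from h import *
plan((.637,-.169,.23),113,45)"
```

```text
t 0.1 tcp [ 0.1476 -0.6067  0.2306] F [-0.6 -0.5  0.2] w 0.0854 q [ 1.37  0.69 -0.19  1.57  0.16  0.9  -0.22]
shift now-axes mm [ 579.  -309.5    1. ] turn [ 0.675  0.573 -1.634] shift after turn [149.3 621.5 150.1]
```

```bash
python3 -m creep '[[0,0,0,33,-18,0,0.15],[0,0,0,33,-18,0,0.15],[0,0,0,33,-18,0,0.15],[0,0,0,33,-18,0,0.15],[0,0,0,33,-18,0,0.15],[0,0,0,33,-18,0,0.15],[0,0,0,33,-18,0,0.15],[0,0,0,33,-18,0,0.15]]'; python3 -m creep '[[0,0,0,33,-18,0,0.15],[0,0,0,33,-18,0,0.15],[0,0,0,33,-18,0,0.15],[0,0,0,33,-18,0,0.15],[0,0,0,33,-18,0,0.15],[0,0,0,33,-18,0,0.15],[0,0,0,33,-18,0,0.15],[0,0,0,0,0,0,0.15]]';python3 -c "
from h import *
plan((.637,-.169,.23),113,45)"
```

```text
time: 0.77
tool_pos: [0.3712, -0.4033, 0.2311]
eef_rot: [0.993, 0.119, -0.0, -0.0]
ft_force: [1.1, -1.1, -0.2]
width: 0.0362
grip_force: 0.0
time: 1.43
tool_pos: [0.5718, -0.218, 0.231]
eef_rot: [0.992, 0.125, 0.003, -0.003]
ft_force: [1.6, 1.2, 0.3]
width: 0.0361
grip_force: 0.0
t 1.43 tcp [ 0.5718 -0.218   0.231 ] F [1.6 1.2 0.3] w 0.0361 q [ 0.37  0.67 -0.14  1.61  0.11  0.87 -1.13]
shift now-axes mm [ 75.3 -31.2   1.8] turn [ 0.674  0.568 -1.62 ] shift after turn [13.1 79.1 14.6]
```

```bash
python3 -m creep '[[0,0,0,25,-10,0,0.15],[0,0,0,25,-10,0,0.15],[0,0,0,25,-10,0,0.15],[0.042,0.0355,-0.101,0,0,0,0.15],[0.042,0.0355,-0.101,0,0,0,0.15],[0.042,0.0355,-0.101,0,0,0,0.15],[0.042,0.0355,-0.101,0,0,0,0.15],[0.042,0.0355,-0.101,0,0,0,0.15]]'; python3 -m creep '[[0.042,0.0355,-0.101,0,0,0,0.15],[0.042,0.0355,-0.101,0,0,0,0.15],[0.042,0.0355,-0.101,0,0,0,0.15],[0.042,0.0355,-0.101,0,0,0,0.15],[0.042,0.0355,-0.101,0,0,0,0.15],[0.042,0.0355,-0.101,0,0,0,0.15],[0.042,0.0355,-0.101,0,0,0,0.15],[0,0,0,0,0,0,0.15]]';python3 -c "
from h import *
plan((.637,-.169,.1),113,45)"
```

```text
time: 2.1
tool_pos: [0.63, -0.1813, 0.2312]
eef_rot: [0.921, 0.364, 0.075, -0.114]
ft_force: [0.2, -0.1, -0.7]
width: 0.0365
grip_force: 0.0
time: 2.77
tool_pos: [0.6304, -0.183, 0.2281]
eef_rot: [0.699, 0.646, 0.167, -0.256]
ft_force: [-0.8, -0.0, -1.2]
width: 0.0364
grip_force: 0.0
t 2.77 tcp [ 0.6304 -0.183   0.2281] F [-0.8 -0.  -1.2] w 0.0364 q [ 0.74  1.04 -0.75  1.11  0.06  1.4   0.12]
shift now-axes mm [-60.1  24.2 111.6] turn [ 0.172  0.145 -0.424] shift after turn [-83.3  11.6  97.9]
```

```bash
python3 -m creep '[[0.042,0.0355,-0.105,0,0,0,0.15],[0.042,0.0355,-0.105,0,0,0,0.15],[0.042,0.0355,-0.105,0,0,0,0.15],[0.042,0.0355,-0.105,0,0,0,0.15],[0,0,0,-20,2,22,0.15],[0,0,0,-20,2,22,0.15],[0,0,0,-20,2,22,0.15],[0,0,0,0,0,0,0.15]]';python3 -c "
from h import *
plan((.637,-.169,.024),113,45)"
```

```text
time: 3.43
tool_pos: [0.6317, -0.1741, 0.1356]
eef_rot: [0.513, 0.769, 0.208, -0.32]
ft_force: [-0.8, 0.2, -1.7]
width: 0.0364
grip_force: 0.0
t 3.43 tcp [ 0.6317 -0.1741  0.1356] F [-0.8  0.2 -1.7] w 0.0364 q [ 0.69  1.29 -0.83  0.88  0.16  1.63  0.54]
shift now-axes mm [-76.8   7.8  80.9] turn [-0.004  0.003 -0.009] shift after turn [-77.1   6.8  80.7]
```

```bash
python3 -m creep '[[0,0,0,-13,1,13.5,0.15],[0,0,0,-13,1,13.5,0.15],[0,0,0,-13,1,13.5,0.15],[0,0,0,-13,1,13.5,0.15],[0,0,0,-13,1,13.5,0.15],[0,0,0,-12,1,13,0.15],[0,0,0,0,0,0,0.15],[0,0,0,0,0,0,0.15]]';python3 - <<'E'
from h import *
plan((B[0]+.391*.05,B[1]-.92*.05,.024),113,45)
from station import cams
a=[cams.get_image(n)["img"] for n in("scene","top")]
cv2.imwrite("pics/p2.png",np.vstack([a[0][60:340,100:500],a[1][120:400,120:520]])[:,:,::-1])
E
```

```text
time: 4.1
tool_pos: [0.6393, -0.1705, 0.0294]
eef_rot: [0.512, 0.77, 0.211, -0.317]
ft_force: [0.8, 0.5, 0.5]
width: 0.0366
grip_force: 0.0
t 4.1 tcp [ 0.6393 -0.1705  0.0294] F [0.8 0.5 0.5] w 0.0366 q [ 0.67  1.43 -0.81  0.84  0.21  1.54  0.6 ]
shift now-axes mm [40.2 -1.9 47.5] turn [ 0.003  0.004 -0.003] shift after turn [40.1 -1.6 47.7]
```

View pics/p2.png

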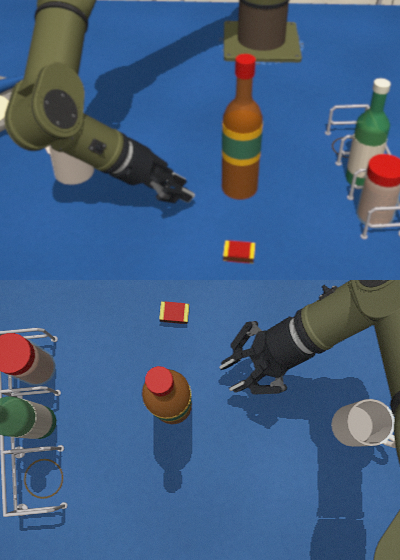

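The fingers are low behind the bottle and aligned with it. Next I'll close in gently.

```bash
python3 -m creep '[[0,0,0,6.5,-0.3,8,0.15],[0,0,0,6.5,-0.3,8,0.15],[0,0,0,6.5,-0.3,8,0.15],[0,0,0,6,-0.3,7.2,0.15],[0,0,0,5,-0.3,6,0.15],[0,0,0,4,-0.3,4.5,0.15],[0,0,0,3,0,3,0.15],[0,0,0,2,0,2,0.15]]';python3 -c "
from h import *
plan((B[0]+.391*.035,B[1]-.92*.035,.023),113,45)"; python3 -m creep '[[0,0,0,1.4,0,1.4,0.15],[0,0,0,1.4,0,1.4,0.15],[0,0,0,1.4,0,1.4,0.15],[0,0,0,1.4,0,1.4,0.15],[0,0,0,1.4,0,1.4,0.15],[0,0,0,1.4,0,1.4,0.15],[0,0,0,1.4,0,1.4,0.15],[0,0,0,1.4,0,1.4,0.15]]';python3 - <<'E'
from h import *
plan((B[0]+.391*.035,B[1]-.92*.035,.023),113,45)
from station import cams
T=cams.get_image("top");S=cams.get_image("scene");ct=blob(T,*RED,(210,150,310,320));print(ct,onz(T,ct[1],.296))
E
```

```text
time: 4.87
tool_pos: [0.6151, -0.1155, 0.0262]
eef_rot: [0.512, 0.771, 0.211, -0.315]
ft_force: [0.2, -0.2, -0.6]
width: 0.0364
grip_force: 0.0
t 4.87 tcp [ 0.6151 -0.1155  0.0262] F [ 0.2 -0.2 -0.6] w 0.0364 q [ 0.68  1.38 -0.82  1.08  0.2   1.36  0.53]
shift now-axes mm [ 9.9 -0.9 14.2] turn [ 0.005  0.007 -0.002] shift after turn [ 9.8 -0.8 14.3]
time: 5.53
tool_pos: [0.609, -0.1019, 0.025]
eef_rot: [0.513, 0.77, 0.211, -0.315]
ft_force: [1.5, -4.0, 2.0]
width: 0.0362
grip_force: 1.9
t 5.53 tcp [ 0.609  -0.1019  0.025 ] F [ 1.5 -4.   2. ] w 0.0362 q [ 0.68  1.37 -0.82  1.13  0.2   1.31  0.52]
shift now-axes mm [ 0.1 -0.6  2.9] turn [ 0.005  0.008 -0.003] shift after turn [ 0.  -0.6  2.9]
(array([265, 207,  28,  30]), array([278.16887417, 220.45364238]), np.int32(604)) [ 0.59344855 -0.06800232]
```

Contact is made at about 4 N. Next is leg 1, along 132°.

```bash
python3 -m creep '[[0,0,0,1.4,-0.7,1.5,0.15],[0,0,0,1.8,-0.9,2,0.15],[0,0,0,2.2,-1.1,2.4,0.15],[0,0,0,2.7,-1.3,2.7,0.15],[0,0,0,2.7,-1.3,2.7,0.15],[0,0,0,2.7,-1.3,2.7,0.15],[0,0,0,2.7,-1.3,2.7,0.15],[0,0,0,2.7,-1.3,2.7,0.15]]';cat > look.py <<'E'
from h import *
from station import cams
T=cams.get_image("top");S=cams.get_image("scene");ct=blob(T,*RED,(150,190,310,340));cs=blob(S,*RED,(320,100,440,200))
b=onz(T,ct[1],.296);w=two(T,ct[1],S,cs[1]);print("bottle",b,"two",w.round(4))
x=np.array([-.087,.996]);y=np.array([-.996,-.087]);print("in place frame",((b-P)@x).round(4),((b-P)@y).round(4))
plan((b[0]+.391*.0365,b[1]-.92*.0365,.024),113,45)
E
python3 look.py
```

```text
time: 6.3
tool_pos: [0.5896, -0.0792, 0.0249]
eef_rot: [0.512, 0.77, 0.211, -0.316]
ft_force: [3.9, -3.6, 2.8]
width: 0.0361
grip_force: 2.1
bottle [ 0.5748328  -0.04544734] two [ 0.5762 -0.0442  0.285 ]
in place frame -0.2268 -0.0984
t 6.4 tcp [ 0.5888 -0.0786  0.025 ] F [ 1.9 -1.   0.4] w 0.0363 q [ 0.69  1.35 -0.83  1.24  0.2   1.23  0.49]
shift now-axes mm [-1.1  0.1  0.3] turn [ 0.003  0.004 -0.001] shift after turn [-1.1  0.1  0.3]
```

```bash
python3 -m creep '[[0,0,0,1.8,-0.9,1.8,0.15],[0,0,0,2.7,-1.3,2.7,0.15],[0,0,0,3.3,-1.7,3.3,0.15],[0,0,0,3.3,-1.7,3.3,0.15],[0,0,0,3.3,-1.7,3.3,0.15],[0,0,0,3.3,-1.7,3.3,0.15],[0,0,0,3.3,-1.7,3.3,0.15],[0,0,0,3.3,-1.7,3.3,0.15]]';python3 -m creep '[[0,0,0,3.3,-1.7,3.3,0.15],[0,0,0,3.3,-1.7,3.3,0.15],[0,0,0,3.3,-1.7,3.3,0.15],[0,0,0,3.3,-1.7,3.3,0.15],[0,0,0,3.3,-1.7,3.3,0.15],[0,0,0,3.3,-1.7,3.3,0.15],[0,0,0,3.3,-1.7,3.3,0.15],[0,0,0,2.4,-1.2,2.4,0.15]]'
python3 look.py
```

```text
time: 7.07
tool_pos: [0.5649, -0.0524, 0.0247]
eef_rot: [0.512, 0.77, 0.211, -0.316]
ft_force: [2.4, -4.6, 3.3]
width: 0.0362
grip_force: 2.6
time: 7.73
tool_pos: [0.5388, -0.0241, 0.0246]
eef_rot: [0.512, 0.77, 0.211, -0.316]
ft_force: [4.0, -3.7, 3.8]
width: 0.036
grip_force: 2.8
bottle [0.52517558 0.00887195] two [0.5258 0.0116 0.2799]
in place frame -0.1684 -0.0537
t 7.83 tcp [ 0.5382 -0.0237  0.0246] F [ 2.5 -1.4  1.8] w 0.0362 q [ 0.7   1.3  -0.84  1.49  0.2   1.02  0.43]
shift now-axes mm [-1.5  0.8 -0.6] turn [ 0.003  0.005 -0.002] shift after turn [-1.5  0.8 -0.6]
```

```bash
python3 -m creep '[[0,0,0,1.8,-0.9,1.8,0.15],[0,0,0,2.7,-1.3,2.7,0.15],[0,0,0,3.5,-1.8,3.5,0.15],[0,0,0,3.5,-1.8,3.5,0.15],[0,0,0,3.5,-1.8,3.5,0.15],[0,0,0,3.5,-1.8,3.5,0.15],[0,0,0,3.5,-1.8,3.5,0.15],[0,0,0,3.5,-1.8,3.5,0.15]]';python3 -m creep '[[0,0,0,3.5,-1.8,3.5,0.15],[0,0,0,3.5,-1.8,3.5,0.15],[0,0,0,3.5,-1.8,3.5,0.15],[0,0,0,3.5,-1.8,3.5,0.15],[0,0,0,3.5,-1.8,3.5,0.15],[0,0,0,3.5,-1.8,3.5,0.15],[0,0,0,3,-1.5,3,0.15],[0,0,0,2,-1,2,0.15]]'
python3 look.py
```

```text
time: 8.5
tool_pos: [0.5135, 0.0035, 0.0241]
eef_rot: [0.513, 0.77, 0.211, -0.315]
ft_force: [4.1, -4.4, 4.8]
width: 0.0357
grip_force: 3.0
time: 9.17
tool_pos: [0.4869, 0.0326, 0.024]
eef_rot: [0.512, 0.77, 0.211, -0.316]
ft_force: [2.8, -4.1, 4.3]
width: 0.0361
grip_force: 3.2
bottle [0.474413   0.06462653] two [0.4728 0.0709 0.2658]
in place frame -0.1085 -0.008
t 9.27 tcp [0.4864 0.0329 0.024 ] F [ 2.2 -1.6  3.1] w 0.0363 q [ 0.68  1.27 -0.84  1.71  0.21  0.81  0.37]
shift now-axes mm [-1.8  1.4 -1.8] turn [ 0.004  0.006 -0.002] shift after turn [-1.8  1.4 -1.8]
```

```bash
python3 -m creep '[[-0.0139,0,0.0139,1.6,-0.3,1.6,0.15],[-0.0139,0,0.0139,2.6,-0.5,2.6,0.15],[-0.0139,0,0.0139,2.8,-0.6,2.8,0.15],[-0.0139,0,0.0139,2.8,-0.7,2.8,0.15],[-0.0139,0,0.0139,2.8,-0.8,2.8,0.15],[-0.0139,0,0.0139,2.8,-0.8,2.8,0.15],[-0.0139,0,0.0139,2.5,-0.9,2.5,0.15],[-0.0139,0,0.0139,1.8,-0.7,1.8,0.15]]'
python3 look.py; python3 - <<'E'
from h import *
from station import cams
a=[cams.get_image(n)["img"] for n in("scene","top")]
cv2.imwrite("pics/p3.png",np.hstack([cv2.resize(x,None,fx=2,fy=2) for x in(a[0][100:320,320:520],a[1][180:400,90:290])])[:,:,::-1])
E
```

```text
time: 9.93
tool_pos: [0.4717, 0.0567, 0.0234]
eef_rot: [0.571, 0.728, 0.235, -0.298]
ft_force: [1.7, -5.4, 4.0]
width: 0.036
grip_force: 3.2
bottle [0.46669382 0.07960259] two [0.4643 0.0926 0.2623]
in place frame -0.0929 -0.0016
t 10.03 tcp [0.4711 0.0571 0.0235] F [ 1.  -2.7  2.6] w 0.0362 q [ 0.7   1.26 -0.83  1.87  0.17  0.57  0.28]
shift now-axes mm [-8.9  7.  -9.6] turn [ 0.114  0.005 -0.114] shift after turn [ -9.5   4.8 -10.3]
```

View pics/p3.png

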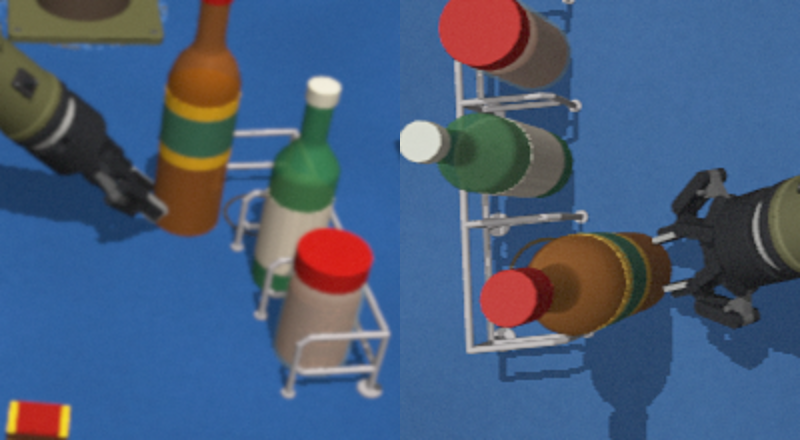

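The oil bottle is at the bay mouth with the fingers low on the glass. My blob boxes were cutting off the caps (top cap at about (147,328)), so I'll widen them.

```bash
sed -i 's/(150,190,310,340)/(60,270,310,420)/;s/(320,100,440,200)/(320,40,445,150)/' look.py; python3 look.py
```

```text
bottle [0.46393381 0.09037861] two [0.463  0.0939 0.2825]
in place frame -0.0819 0.0002
t 10.23 tcp [0.4713 0.0571 0.0234] F [-0.8 -3.8  2. ] w 0.0366 q [ 0.7   1.26 -0.83  1.87  0.17  0.57  0.28]
shift now-axes mm [-1.   6.6 -1.8] turn [ 0.113  0.005 -0.113] shift after turn [-1.7  6.2 -2.6]
```

```bash
python3 -m creep '[[-0.0139,0,0.0139,2,0,2,0.15],[-0.0139,0,0.0139,3,-0.1,3,0.15],[-0.0139,0,0.0139,3.2,-0.2,3.2,0.15],[-0.0139,0,0.0139,3.2,-0.3,3.2,0.15],[-0.0139,0,0.0139,3.2,-0.4,3.2,0.15],[-0.0139,0,0.0139,3.2,-0.5,3.2,0.15],[-0.0139,0,0.0139,3,-0.6,3,0.15],[-0.0139,0,0.0139,2,-0.6,2,0.15]]'
python3 look.py
```

```text
time: 10.9
tool_pos: [0.4641, 0.0885, 0.0231]
eef_rot: [0.626, 0.681, 0.258, -0.279]
ft_force: [1.0, -5.0, 3.2]
width: 0.036
grip_force: 2.8
bottle [0.46226974 0.12235504] two [0.4615 0.1221 0.2829]
in place frame -0.0499 -0.0009
t 11.0 tcp [0.4635 0.0888 0.0232] F [-0.  -1.2  0.5] w 0.036 q [ 0.68  1.25 -0.83  2.02  0.12  0.31  0.19]
shift now-axes mm [-0.3 13.  -1.3] turn [ 0.226  0.005 -0.224] shift after turn [-3.1 12.  -4.2]
```

```bash
python3 -m creep '[[0,0,0,1.8,0,1.8,0.15],[0,0,0,2.5,0,2.5,0.15],[0,0,0,2.8,0,2.8,0.15],[0,0,0,2.8,0,2.8,0.15],[0,0,0,2.8,0,2.8,0.15],[0,0,0,2.8,0,2.8,0.15],[0,0,0,2.5,0,2.5,0.15],[0,0,0,1.8,0,1.8,0.15]]'
python3 look.py
```

```text
time: 11.67
tool_pos: [0.4619, 0.117, 0.0232]
eef_rot: [0.626, 0.681, 0.259, -0.279]
ft_force: [0.2, -4.0, -0.0]
width: 0.0364
grip_force: 1.9Traceback (most recent call last):
  File "look.py", line 3, in <module>
    T=cams.get_image("top");S=cams.get_image("scene");ct=blob(T,*RED,(60,270,310,420));cs=blob(S,*RED,(320,40,445,150))
                                                                                          ~~~~^^^^^^^^^^^^^^^^^^^^^^^^^
  File "h.py", line 13, in blob
    m=cv2.inRange(h,lo,hi);n,l,st,c=cv2.connectedComponentsWithStats(m);i=1+np.argmax(st[1:,4])
                                                                            ~~~~~~~~~^^^^^^^^^^
    return _wrapfunc(a, 'argmax', axis=axis, out=out, **kwds)
    return bound(*args, **kwds)
ValueError: attempt to get argmax of an empty sequence
```

```bash
sed -i 's/(320,40,445,150)/(320,20,500,170)/' look.py; python3 look.py; python3 - <<'E'
from h import *
from station import cams
a=[cams.get_image(n)["img"] for n in("scene","top")]
cv2.imwrite("pics/p4.png",np.hstack([cv2.resize(x,None,fx=2,fy=2) for x in(a[0][40:280,320:520],a[1][180:420,60:260])])[:,:,::-1])
E
```

```text
bottle [0.46039405 0.15116446] two [0.4594 0.1554 0.2831]
in place frame -0.021 -0.0016
t 11.87 tcp [0.4618 0.1171 0.0235] F [ 0.3 -0.  -0.5] w 0.0363 q [ 0.63  1.25 -0.83  2.05  0.11  0.25  0.17]
shift now-axes mm [-0.  12.9 -0.7] turn [ 0.227  0.005 -0.223] shift after turn [-2.8 12.1 -3.6]
```

View pics/p4.png

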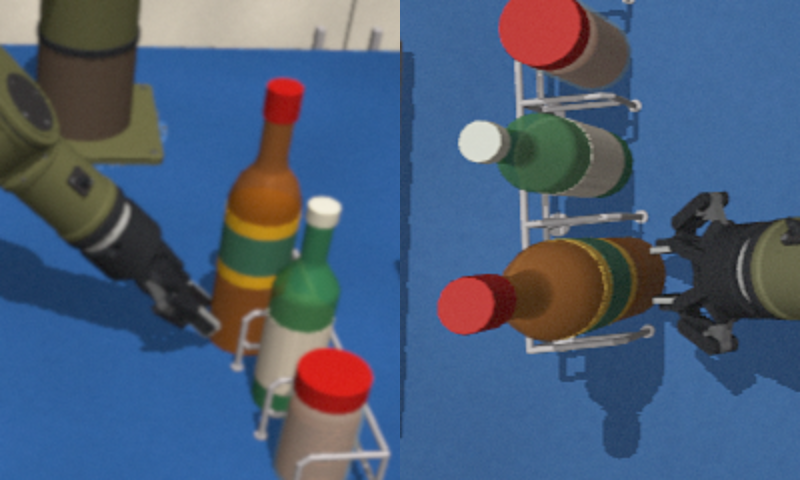

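```bash
python3 -m creep '[[0,0,0,1.2,0,1.2,0.15],[0,0,0,1.5,0,1.5,0.15],[0,0,0,1.5,0,1.5,0.15],[0,0,0,1.5,0,1.5,0.15],[0,0,0,1.5,0,1.5,0.15],[0,0,0,1.2,0,1.2,0.15],[0,0,0,1,0,1,0.15],[0,0,0,0.8,0,0.8,0.15]]'; python3 look.py
```

```text
time: 12.63
tool_pos: [0.461, 0.131, 0.0232]
eef_rot: [0.626, 0.681, 0.259, -0.279]
ft_force: [-0.2, -4.3, 2.3]
width: 0.0364
grip_force: 2.1
bottle [0.45964628 0.16447364] two [0.4587 0.1689 0.2835]
in place frame -0.0077 -0.002
t 12.73 tcp [0.4609 0.1311 0.0232] F [-0.3 -3.7  1.7] w 0.0364 q [ 0.6   1.25 -0.83  2.06  0.1   0.22  0.16]
shift now-axes mm [-0.4 13.  -1.4] turn [ 0.227  0.006 -0.224] shift after turn [-3.2 11.9 -4.3]
```

```bash
python3 -m creep '[[0,0,0,-1,0,-1,0.15],[0,0,0,-3,0,-3,0.15],[0,0,0,-6,0,-6,0.15],[0,0,0,-10,0,-10,0.15],[0,0,0,-12,0,-12,0.15],[0,0,0,-14,0,-14,0.15],[0,0,0,-14,0,-14,0.15],[0,0,0,-5,0,-5,0.15]]'; python3 look.py; python3 - <<'E'
from h import *
from station import cams
a=[cams.get_image(n)["img"] for n in("scene","top")]
cv2.imwrite("pics/p5.png",np.hstack([cv2.resize(x,None,fx=1.2,fy=1.2) for x in(a[0][40:340,130:450+80],a[1][120:420,60:320])])[:,:,::-1])
E
```

```text
time: 13.4
tool_pos: [0.4691, 0.0355, 0.0227]
eef_rot: [0.628, 0.68, 0.258, -0.278]
ft_force: [-0.6, 0.6, 0.1]
width: 0.0363
grip_force: 0.0
bottle [0.45961739 0.16472706] two [0.4586 0.1692 0.2833]
in place frame -0.0075 -0.002
t 13.5 tcp [0.4689 0.0375 0.0233] F [ 0.9  0.3 -0.8] w 0.036 q [ 0.77  1.25 -0.83  1.96  0.14  0.43  0.24]
shift now-axes mm [66.6 12.3 64.9] turn [ 0.23   0.007 -0.227] shift after turn [60.1 41.2 59.1]
```

View pics/p5.png

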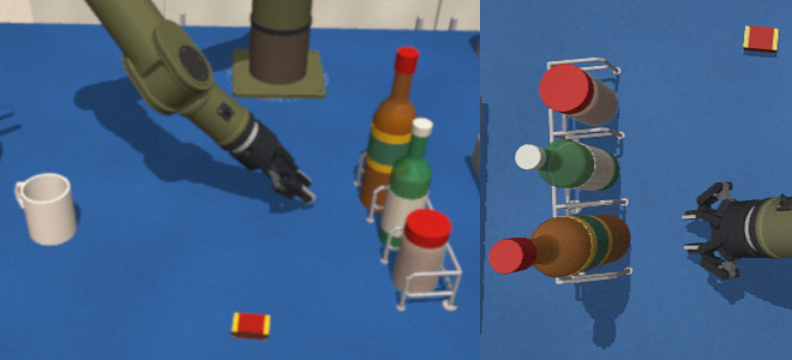

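The oil bottle stands upright in the bay at about x = -5 mm, y = -2 mm in the place frame. The gripper is clear, and the mug, matchbox, jar and vinegar look undisturbed. I'm handing in.

```bash
python3 -c "
from station import bot
print(bot.job_done())"
```

```text
the job is handed in; nothing more can be done
None
```

The oil bottle is standing upright in the empty bay, about 3–8 mm short of the ring's centre and 2 mm to one side by my camera estimates; the job is handed in at about 13.5 s, and the station returned no verdict.

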